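Snap the riser tube onto the ball display stand

TASK

Put the ball display stand together: slide the blue square tube, the one with the window, down over the stand's post with its window on the button's side, and push it down by hand so that it squeezes the spring button in, until the tube sits fully home on the round foot and the button pops out through the window. Do not just drop it on, leave the plain grey tube standing where it is, and let go at the end.

Things in the scene. Friction and masses are not known exactly. Their poses are not given: they have to be found in the camera images.
- stand: Fixed stand: dark round foot 110 mm across, 16 mm thick; on it an upright square aluminium post, 29 x 29 mm, its tip 90 mm above the counter; the top 22 mm taper like a pyramid to 8 x 8 mm. Origin: centre of the foot's underside, on the counter; z up along the post. A brass spring button is in the post's -x side (towards the robot at yaw 0).
- button (a joint): Brass spring button, 9 mm wide, 36 to 63 mm above the counter, standing 14.5 mm out of the post's -x side. Value in m: 0 = fully out, 0.0145 = pressed in flush. Its top is ramped: a tube pushed down over it squeezes it in by itself (2 to 10 N downward); it springs back out when free.
- riser_center (a point): Centre (half-way up) of the loose blue square tube, upright, z up, open both ends: 48 mm wide outside, 40 inside, 110 tall. Its -x wall (facing the robot, within 30 degrees, at the start) has a window 24 mm wide, 6 to 39 mm below this point, under a yellow stripe. Home on the stand, its x axis along the stand's, this point is 71 mm above the stand's origin. Grip it across its y walls, above the window.
- spacer_center (a point): Loose plain grey square tube of the same size, without a window, standing upright; not needed. The point is its centre, half-way up.

How it is judged:
By the outcome, as a careful person would: the job done as asked, in the order asked, and still so for the second after the job is handed in, with the robot touching nothing.
It also fails if it takes over 38 s, if anything falls off the work surface, if the arm or the gripper's body presses on something with over 40 N, if the wrist force passes 120 N, or if a joint passes its speed limit or range.

ROBOT

A 7-joint arm with a two-finger parallel gripper is mounted at the origin on a cart in front of the work surface, level with it; the furniture and walls round the work are solid. World frame = base frame: x ahead of the robot, y to its left, z up, the work surface at z = 0. Lengths are in mm, angles in rad, forces in N, time in s.
With the tool pointing down it reaches from about 400 to 875 mm from the base axis. Payload 6.5 kg.
Tool frame: the origin (TCP) lies at the centre of the arm's flange, where the gripper is bolted on; the fingertips stand 173 mm ahead of it and the grasp point (between the pads) lies 155 mm ahead of it; z points along the fingers, x is the direction in which the jaws open and shut, and the axes are right-handed (so a half turn about z gives the same grasp; the last joint's range is limited). The gripper opens to 85 mm and grips with 20 to 120 N. Pads are 22 mm wide; open, the fingers measure 114 mm over their backs; the gripper's body (76 mm by 85 mm) begins 54 mm behind the grasp point. The pads swing forward as they close: fully open they stand 13 mm farther back than shut.
Start: joints at [1.181, 0.536, -0.004, 1.538, 0.003, 1.067, -0.071], TCP at [206.812, -616.213, 404.69] pointing down, gripper open.
Joint ranges: [-2.7, 2.7], [-0.37, 2.16], [-1.27, 1.26], [0.24, 2.4], [-1.31, 4.45], [0.19, 1.91], [-2.76, 2.76]. Speed limits (rad/s): [2.39, 2.39, 3.14, 3.14, 3.14, 3.14, 3.14].

INTERFACE

Orientations are given as a unit quaternion [w, x, y, z].
In Python, from workcell import manip gives the robot as it stands.
- The arm moves only by the tool apply_moves, never from a script. Its argument "targets" is a list of rows, each an object with "translation": the shift along the world's x, y, z in m, a list of three; "angular": the turn, a rotation vector about the world's x, y, z in units of 8 degrees (1.0 is 8 degrees), a list of three. A call has 1 to 20 rows; each row shifts and turns the commanded pose from where the row before left it; what a row does not reach is not made up. A row lasts 1/10 s, in which the tool goes at most 50 mm and 8.59 degrees, less where a joint would pass 70% of its speed; a pose out of reach is approached as far as the arm can. A call is refused whole if a number of a shift passes 0.05 or a number of a turn 1, either way. A call with a gripper value outside its range is refused whole. "claw" is the gripper command: -1 is shut, 1 is fully open, values between are in proportion, set as the call begins (left out, the last holds). The fingers move at their own pace and stop on an object; "squeeze" is the grip in N (left out, the last holds). Time passes only in rows, so rows that do not move let the fingers close. It gives the time, the measured TCP pose, the force and the opening at its end, in the units of the state.
- manip.get_state(): the state, without advancing time (a new reading comes with each control period).
- manip.read_camera(name): name is "side" or "top" or "wrist"; returns a dict with "image" (480x640x3 uint8, red, green, blue), "fx", "fy", "cx", "cy" (pixels), "dist_coeffs" ([k1, k2, p1, p2, k3] as OpenCV has them; the pictures are not rectified), "R" (3x3) and "t" (3): a world point X has camera coordinates R X + t; the wrist camera has in their place "hand_eye" (4x4, takes a point from camera to tool coordinates, whose origin is the TCP and whose axes are the tool frame's). Camera axes: x right, y down, z forward; pixel columns grow to the right and rows downward; lengths in mm; the calibration is good to about 2 mm. A picture is of the moment at which its call begins: read the wrist's pose just before it. There is no depth.
- manip.sign_off(): hands the job in, once; it reports no verdict.
The state is a dict: "clock": time; "q": joint angles; "joint_vel": joint speeds; "joint_torque": joint torques, N m; "tcp_pos": TCP position; "orientation": TCP orientation; "ft_force": force on the tool from outside, world axes, zero at the start; "torque": the same for the moment, N m; "width": finger opening in mm.
Only numpy, scipy, OpenCV 4.12 (cv2) and the standard library are available. Lean on these libraries where they do the work, as an engineer would, in place of code of your own. Each camera call takes 0.05 s, during which the arm holds its last target.

## Working session

There is one attempt and no reset: what is moved stays moved. The work goes in short steps, Python scripts to look and compute and a tool call to move; the robot and the scene stay as the last step left them, time stands still between calls to the robot, and variables do not carry over. Pictures are saved under pics/ and viewed, and the job is handed in when it is done.

Besides the shell and the picture viewer there is one more tool, called after "Emit:" by a JSON object that holds its "api" and its "payload". apply_moves: Moves the arm, as the interface text tells. Its arguments: {"type":"object","properties":{"targets":{"type":"array"},"claw":{"type":"number"},"squeeze":{"type":"number"}},"required":["targets"]}

```bash
ls; mkdir -p pics; python3 - <<'E'
from workcell import manip
import cv2
s=manip.get_state();print(s)
for n in("side","top","wrist"):
    c=manip.read_camera(n)
    cv2.imwrite(f"pics/{n}0.png",c["image"][:,:,::-1])
    print({k:v for k,v in c.items() if k!="image"})
E
```

```text
pics
{'clock': 0.0, 'q': array([ 1.1807858 ,  0.53718836, -0.0044115 ,  1.53887762,  0.00261284,
        1.06726932, -0.07117268]), 'joint_vel': array([-0.00181852,  0.00208706, -0.00052824,  0.00012913, -0.00085158,
        0.00056244, -0.00034958]), 'joint_torque': array([-9.90690205e-04, -5.83416438e+01,  1.04799293e+00, -2.59103161e+01,
        1.22996108e-02,  9.59623751e-03, -3.36112885e-05]), 'tcp_pos': array([ 206.70216592, -615.91302303,  403.79694254]), 'orientation': array([-4.43328680e-04,  8.11867676e-01, -5.83840837e-01, -7.46943195e-04]), 'ft_force': array([ 0.47320985, -0.98209206,  0.23553658]), 'torque': array([-0.05212387, -0.01072479,  0.01638786]), 'width': 85.21802416634223}
{'fx': 589.3507630112175, 'fy': 589.3507630112175, 'cx': 318.69057862472823, 'cy': 239.1580159503761, 'dist_coeffs': array([-0.17266218,  0.        ,  0.        ,  0.        ,  0.        ]), 'R': array([[-0.98748114, -0.15744956,  0.00952058],
       [-0.07405354,  0.40945965, -0.9093178 ],
       [ 0.13927339, -0.89863921, -0.41599338]]), 't': array([ 466.62947066,   63.39671641, 1092.33480
[... 252 characters left out ...]
       [-0.99572056,  0.02447984, -0.08911396],
       [ 0.08878557, -0.01419121, -0.99594966]]), 't': array([ 64.27109394, 463.24495229, 883.09000746])}
{'fx': 362.54001783620805, 'fy': 362.54001783620805, 'cx': 321.4510353547285, 'cy': 243.94599105659748, 'dist_coeffs': array([-0.06932866,  0.        ,  0.        ,  0.        ,  0.        ]), 'hand_eye': array([[ 9.99999633e-01, -7.38779042e-04, -4.33479026e-04,
        -3.24575871e-01],
       [ 8.38252671e-04,  9.48132304e-01,  3.17874867e-01,
        -8.21264544e+01],
       [ 1.76156178e-04, -3.17875114e-01,  9.48132576e-01,
         3.05760119e+01],
       [ 0.00000000e+00,  0.00000000e+00,  0.00000000e+00,
         1.00000000e+00]])}
```

View pics/side0.png

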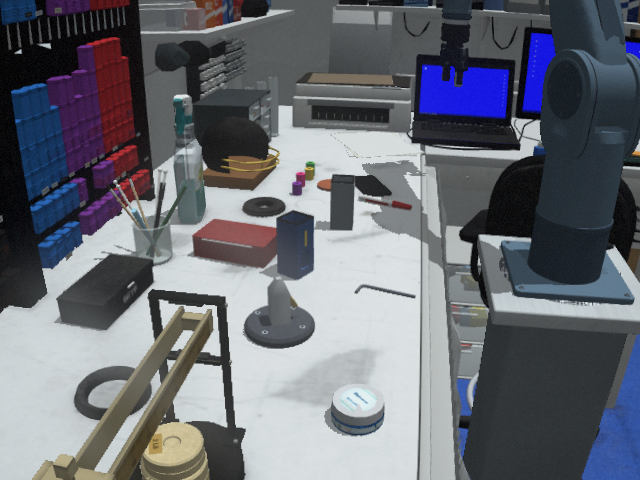

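View pics/top0.png

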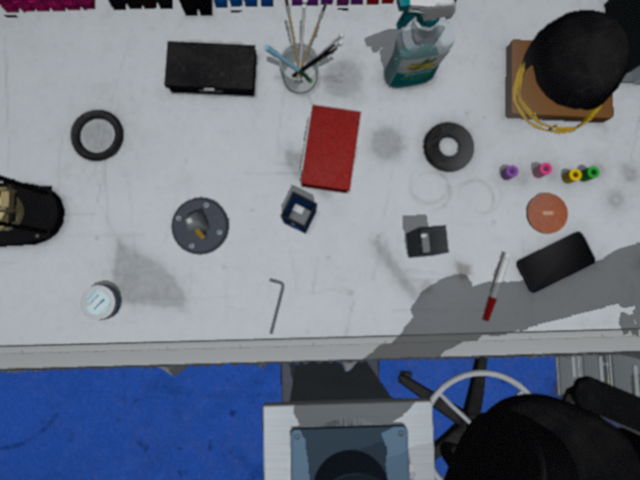

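View pics/wrist0.png

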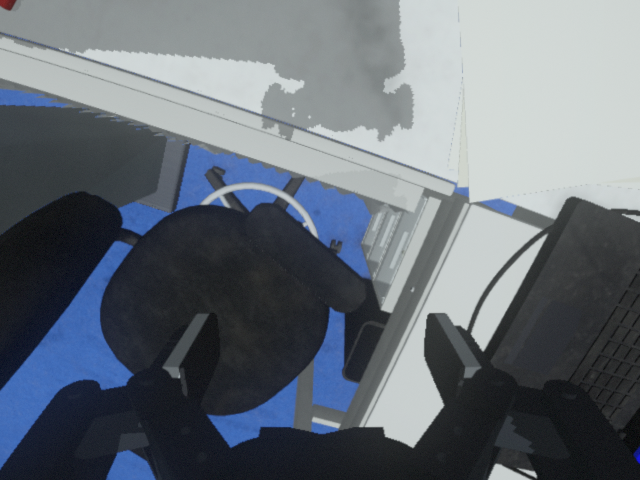

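```bash
cat > h.py <<'E'
import numpy as np, cv2
from workcell import manip
from scipy.spatial.transform import Rotation as Rr
def cam(n):
    s=manip.get_state(); c=manip.read_camera(n)
    if n=="wrist":
        q=s["orientation"]; Rt=Rr.from_quat([q[1],q[2],q[3],q[0]]).as_matrix()
        T=np.eye(4);T[:3,:3]=Rt;T[:3,3]=s["tcp_pos"]; M=np.linalg.inv(T@c["hand_eye"]); c["R"]=M[:3,:3];c["t"]=M[:3,3]
    c["K"]=np.array([[c["fx"],0,c["cx"]],[0,c["fy"],c["cy"]],[0,0,1]])
    return c
def ray(c,uv):
    p=cv2.undistortPoints(np.array(uv,float).reshape(-1,1,2),c["K"],c["dist_coeffs"]).reshape(-1,2)
    d=np.c_[p,np.ones(len(p))]@c["R"]; return -c["R"].T@c["t"], d
def onz(c,uv,z):
    o,d=ray(c,uv); return o+d*((z-o[2])/d[:,2])[:,None]
def proj(c,X):
    return cv2.projectPoints(np.array(X,float).reshape(-1,3),cv2.Rodrigues(c["R"])[0],c["t"],c["K"],c["dist_coeffs"])[0].reshape(-1,2)
E
python3 - <<'E'
from h import *
a=cv2.imread("pics/top0.png");s=cv2.imread("pics/side0.png")
t1=cv2.resize(a[180:265,160:340],None,fx=4.4,fy=4.4,interpolation=cv2.INTER_CUBIC)
cv2.imwrite("pics/t1.png",t1)
s1=cv2.resize(s[160:350,230:370],None,fx=3.1,fy=3.1,interpolation=cv2.INTER_CUBIC)
cv2.imwrite("pics/s1.png",s1)
c=cam("top")
hsv=cv2.cvtColor(c["image"],cv2.COLOR_RGB2HSV)
for x,y in [(200,203),(290,205),(300,196),(299,210),(285,218),(305,226)]: print(x,y,hsv[y,x])
d=cam("side")
print("foot c",onz(c,[[200,225]],16),onz(d,[[279.5,324]],16))
print("blue",onz(c,[[299,209]],110),"grey",onz(c,[[426,237]],60))
print("red box",onz(c,[[312,106],[359,109],[350,191],[302,186]],40))
E
```

```text
200 203 [110  40  77]
290 205 [107 215  45]
300 196 [108  32  40]
299 210 [101  15 184]
285 218 [114  96  37]
305 226 [110 119  45]
foot c [[491.11351979 270.47616945  16.        ]] [[487.81812331 285.65455886  16.        ]]
blue [[503.45387685  80.08745604 110.        ]] grey [[ 454.09148536 -148.01745662   60.        ]]
red box [[710.33699189  52.25405221  40.        ]
 [702.59707837 -36.8195438   40.        ]
 [545.37514881 -14.59937033  40.        ]
 [556.92245925  74.77611353  40.        ]]
```

View pics/t1.png

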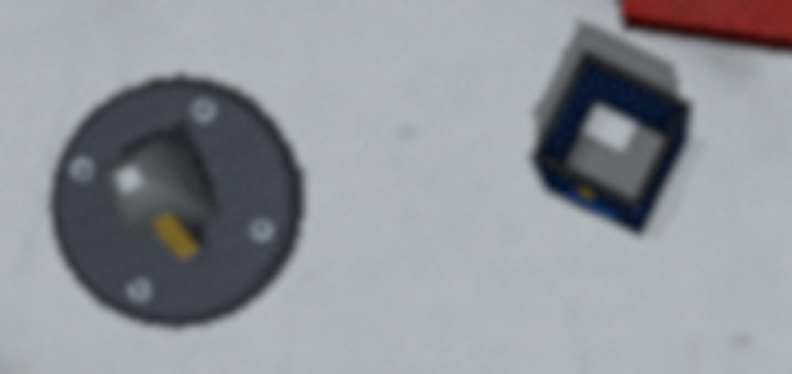

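View pics/s1.png

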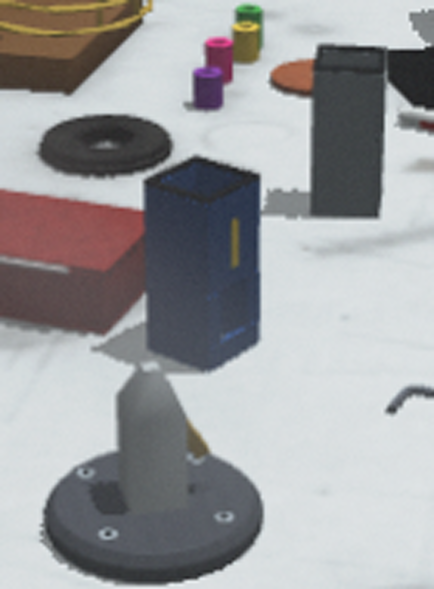

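The top view shows the stand foot at about px (200,225) with its button to the lower right, so the stand's yaw is about +30°. The blue tube's rim is at about (299,209) with the stripe to the lower left, a yaw of about −24°. The grey tube is at (426,237), and the side view agrees. I'll move the wrist above the blue tube and measure closely there.

Emit:
{"api": "apply_moves", "payload": {"targets": [{"translation": [0.0175,0.041,0],"angular": [0,0,1]},{"translation": [0.0175,0.041,0],"angular": [0,0,1]},{"translation": [0.0175,0.041,0],"angular": [0,0,1]},{"translation": [0.0175,0.041,0],"angular": [0,0,1]},{"translation": [0.0175,0.041,0],"angular": [0,0,1]},{"translation": [0.0175,0.041,0],"angular": [0,0,1]},{"translation": [0.0175,0.041,0],"angular": [0,0,1]},{"translation": [0.0175,0.041,0],"angular": [0,0,1]},{"translation": [0.0175,0.041,0],"angular": [0,0,1]},{"translation": [0.0175,0.041,0],"angular": [0,0,1]},{"translation": [0.0175,0.041,0],"angular": [0,0,1]},{"translation": [0.0175,0.041,0],"angular": [0,0,1]},{"translation": [0.0175,0.041,0],"angular": [0,0,1]},{"translation": [0.0175,0.041,0],"angular": [0,0,1]},{"translation": [0.0175,0.041,0],"angular": [0,0,1]},{"translation": [0.0175,0.041,0],"angular": [0,0,1]},{"translation": [0.0175,0.041,0],"angular": [0,0,1]},{"translation": [0,0,0],"angular": [0,0,0]},{"translation": [0,0,0],"angular": [0,0,0]}], "claw": 1, "squeeze": 60}}

```text
clock: 2.15
tcp_pos: [504.3, 81.5, 404.4]
orientation: [-0.0, 0.845, 0.534, -0.0]
ft_force: [0.3, -0.9, -0.3]
width: 85.4
```

```bash
python3 - <<'E'
from h import *
s=manip.get_state();q=s["orientation"]
print(s["clock"],s["tcp_pos"],Rr.from_quat([q[1],q[2],q[3],q[0]]).as_matrix().round(4),s["q"].round(2))
c=cam("wrist");cv2.imwrite("pics/w1.png",c["image"][:,:,::-1])
print(proj(c,[503,80,110]))
E
```

```text
2.15 [504.27475179  81.45090432 404.44047914] [[ 4.287e-01  9.035e-01 -6.000e-04]
 [ 9.035e-01 -4.287e-01  3.000e-04]
 [-0.000e+00 -7.000e-04 -1.000e+00]] [ 0.37  0.4  -0.77  1.87  0.33  1.    0.58]
[[318.43991131 235.20154819]]
```

View pics/w1.png

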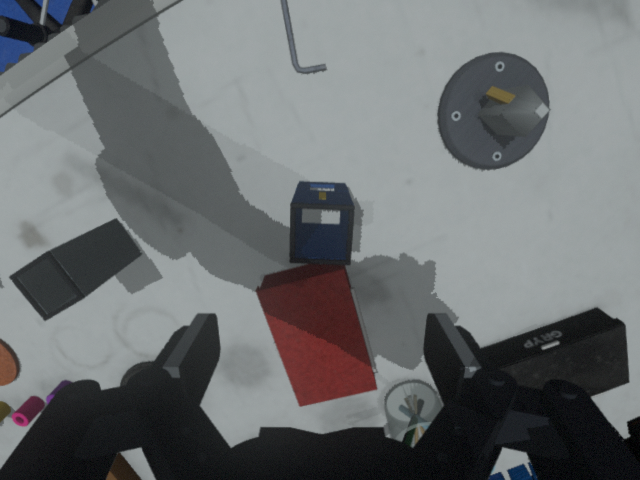

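The wrist view shows the blue tube's rim at about px (291–353, 206–264), square to the jaws, with the stripe towards the image top. The stand is at about (495,110) with the button at (500,95). I'll zoom in on both.

```bash
python3 - <<'E'
from h import *
a=cv2.imread("pics/w1.png")
b1=cv2.resize(a[175:275,275:370],None,fx=6,fy=6,interpolation=cv2.INTER_CUBIC)
b2=cv2.resize(a[45:175,430:560],None,fx=4.6,fy=4.6,interpolation=cv2.INTER_CUBIC)
cv2.imwrite("pics/w1a.png",b1);cv2.imwrite("pics/w1b.png",b2)
c=cam("wrist")
# foot rim ellipse -> points on z=16
hsv=cv2.cvtColor(a,cv2.COLOR_BGR2HSV)
m=(hsv[...,2]<120).astype(np.uint8); m[:, :425]=0;m[190:]=0
m=cv2.morphologyEx(m,cv2.MORPH_CLOSE,np.ones((7,7)))
cs,_=cv2.findContours(m,cv2.RETR_EXTERNAL,cv2.CHAIN_APPROX_NONE)
k=max(cs,key=cv2.contourArea).reshape(-1,2)
for z in(16,):
    P=onz(c,k,z)[:,:2]
    A=np.c_[2*P,np.ones(len(P))];x=np.linalg.lstsq(A,(P**2).sum(1),rcond=None)[0]
    print("foot",x[:2],"r",np.sqrt(x[2]+x[:2]@x[:2]),len(k),cv2.boundingRect(k))
# top cam, same
t=cam("top");h=cv2.cvtColor(t["image"],cv2.COLOR_RGB2HSV);m=(h[...,2]<120).astype(np.uint8);M=np.zeros_like(m);M[190:260,165:238]=m[190:260,165:238]
cs,_=cv2.findContours(cv2.morphologyEx(M,cv2.MORPH_CLOSE,np.ones((7,7))),cv2.RETR_EXTERNAL,cv2.CHAIN_APPROX_NONE)
k=max(cs,key=cv2.contourArea).reshape(-1,2);P=onz(t,k,16)[:,:2]
A=np.c_[2*P,np.ones(len(P))];x=np.linalg.lstsq(A,(P**2).sum(1),rcond=None)[0];print("foot top",x[:2],np.sqrt(x[2]+x[:2]@x[:2]))
E
```

```text
foot [490.30096743 268.06863635] r 53.94157863182068 329 (437, 52, 113, 119)
foot top [490.52311622 270.63432744] 52.59642997735483
```

View pics/w1a.png

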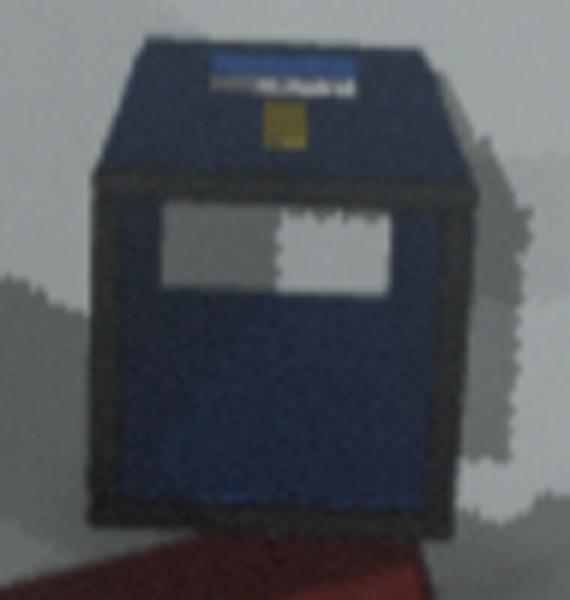

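View pics/w1b.png

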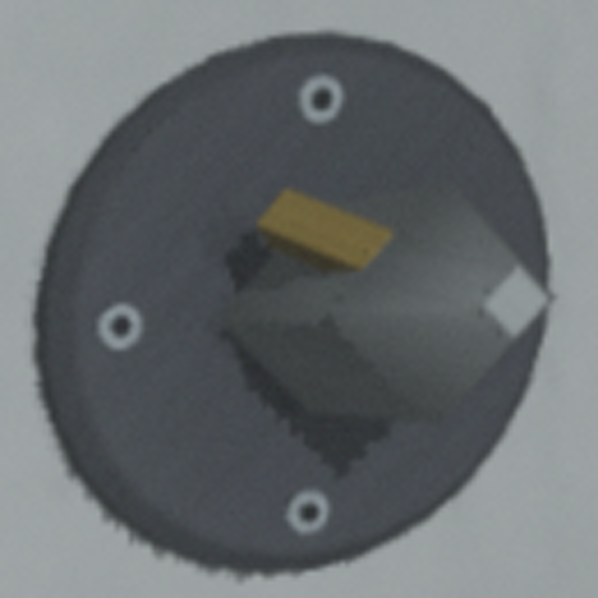

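```bash
python3 - <<'E'
from h import *
c=cam("wrist")
T=np.array([[95,175],[477,190],[455,538],[90,525]])/6+[275,175]
P=onz(c,T,110)[:,:2]; print("tube",P.round(1),P.mean(0))
for i in range(4):
    e=P[(i+1)%4]-P[i];print(np.hypot(*e).round(1),np.degrees(np.arctan2(e[1],e[0])).round(1))
S=np.array([[321,99],[120,326],[308,512]])/4.6+[430,45]
Q=onz(c,S,16)[:,:2];print("screws",Q.round(1),"centre",(Q[0]+Q[2])/2, "dirs",np.degrees(np.arctan2(*(Q-(Q[0]+Q[2])/2).T[::-1])))
Tp=np.array([[550,298],[517,265],[484,303],[514,338]])/4.6+[430,45]
Q=onz(c,Tp,90)[:,:2];print("tip",Q.round(1),Q.mean(0));
for i in range(4):
    e=Q[(i+1)%4]-Q[i];print(np.hypot(*e).round(1),np.degrees(np.arctan2(e[1],e[0])).round(1))
# button top edges (z ~?), brass outline: top-left ridge long edges
B=np.array([[287,188],[394,235],[363,268],[258,222]])/4.6+[430,45]
for z in (63,50): 
    Q=onz(c,B,z)[:,:2];print(z,Q.round(1))
# post silhouette taper base corners z=68
C=np.array([[455,187],[345,420]])/4.6+[430,45];print(onz(c,C,68))
t=cam("top");print("tip top",onz(t,[[160+128/4.4,180+180/4.4]],90))
TT=np.array([[535,157],[587,55],[690,103],[640,207]])/4.4+[160,180];Q=onz(t,TT,110)[:,:2];print("tube top",Q.round(1),Q.mean(0))
E
```

```text
tube [[472.2  69.3]
 [494.4 111.1]
 [535.5  89.6]
 [513.3  47.5]] [503.85410873  79.39079554]
47.3 62.1
46.4 -27.6
47.6 -117.8
46.5 152.0
screws [[454.1 285.6]
 [478.4 232.8]
 [531.3 257.2]] centre [492.67905968 271.38654038] dirs [ 159.80561834 -110.31613751  -20.19438166]
tip [[494.2 276.6]
 [486.8 272.8]
 [490.3 265.8]
 [497.8 269. ]] [492.2964811  271.06960007]
8.3 -152.8
7.8 -63.4
8.2 23.0
8.4 115.6
63 [[462.5 252.8]
 [478.  268.2]
 [481.  261.2]
 [465.7 246.1]]
50 [[463.8 258.5]
 [480.  274.6]
 [483.1 267.3]
 [467.2 251.6]]
[[474.03993903 278.39508245  68.        ]
 [503.83154194 247.83188436  68.        ]]
tip top [[490.03653345 272.66930482  90.        ]]
tube top [[492.7 110.1]
 [532.2  89. ]
 [512.4  49.4]
 [472.1  69.8]] [502.35926535  79.56066964]
```

Wrist and top views agree within about 2 mm:

| Item | Position (mm) | Yaw | Size check |
|---|---|---|---|
| Tube | (503.5, 79.4) | −28° | sides measure 47 mm; should be 48 |
| Stand | (492.5, 271.2) | +25° | foot radius 54 mm and tip 8 mm; should be 55 and 8 |

Next I'll descend to the grasp.

Emit:
{"api": "apply_moves", "payload": {"targets": [{"translation": [-0.0008,-0.0021,-0.03],"angular": [0,0,-0.31]},{"translation": [0,0,-0.04],"angular": [0,0,0]},{"translation": [0,0,-0.04],"angular": [0,0,0]},{"translation": [0,0,-0.03],"angular": [0,0,0]},{"translation": [0,0,-0.016],"angular": [0,0,0]},{"translation": [0,0,-0.01],"angular": [0,0,0]},{"translation": [0,0,0],"angular": [0,0,0]},{"translation": [0,0,0],"angular": [0,0,0]},{"translation": [0,0,0],"angular": [0,0,0]}]}}

```text
clock: 3.3
tcp_pos: [504.1, 78.8, 240.0]
orientation: [0.001, 0.857, 0.515, 0.001]
ft_force: [0.2, 0.2, 0.1]
width: 85.3
```

Emit:
{"api": "apply_moves", "payload": {"targets": [{"translation": [0,0,0],"angular": [0,0,0]},{"translation": [0,0,0],"angular": [0,0,0]},{"translation": [0,0,0],"angular": [0,0,0]},{"translation": [0,0,0],"angular": [0,0,0]},{"translation": [0,0,0],"angular": [0,0,0]},{"translation": [0,0,0],"angular": [0,0,0]},{"translation": [0,0,0],"angular": [0,0,0]},{"translation": [0,0,0],"angular": [0,0,0]},{"translation": [0,0,0],"angular": [0,0,0]},{"translation": [0,0,0],"angular": [0,0,0]}], "claw": -1, "squeeze": 70}}

```text
clock: 4.3
tcp_pos: [503.9, 78.9, 239.3]
orientation: [0.0, 0.857, 0.516, 0.0]
ft_force: [-0.9, -0.0, 6.5]
width: 47.2
```

Gripped at width 47.2 mm. Now lifting.

Emit:
{"api": "apply_moves", "payload": {"targets": [{"translation": [0,0,0.01],"angular": [0,0,0]},{"translation": [0,0,0.02],"angular": [0,0,0]},{"translation": [0,0,0.03],"angular": [0,0,0]},{"translation": [0,0,0.03],"angular": [0,0,0]},{"translation": [0,0,0.03],"angular": [0,0,0]},{"translation": [0,0,0.02],"angular": [0,0,0]},{"translation": [0,0,0],"angular": [0,0,0]}]}}

```text
clock: 5.0
tcp_pos: [504.2, 79.1, 381.6]
orientation: [0.001, 0.857, 0.516, 0.002]
ft_force: [0.6, 0.7, -0.9]
width: 47.2
```

```bash
python3 - <<'E'
from h import *
s=manip.get_state();print(s["clock"],s["tcp_pos"],s["ft_force"],s["width"])
c=cam("wrist");d=cam("side")
cv2.imwrite("pics/w2.png",c["image"][:,:,::-1])
cv2.imwrite("pics/s2.png",cv2.resize(d["image"][100:360,200:400,::-1],None,fx=2.3,fy=2.3,interpolation=cv2.INTER_CUBIC))
E
```

```text
5.0 [504.18588316  79.06971936 381.60173676] [ 0.62464117  0.74759241 -0.90223222] 47.1543837135663
```

View pics/w2.png

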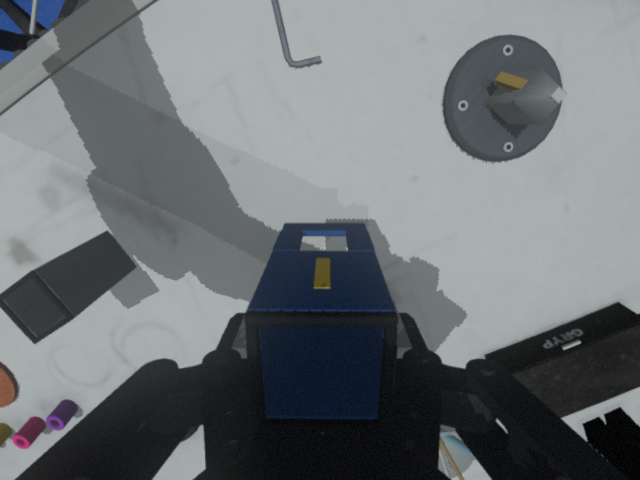

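View pics/s2.png

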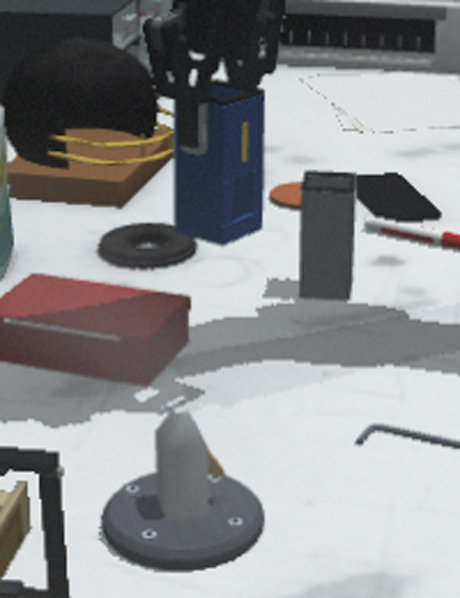

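The tube hangs upright: in the wrist view its front top edge runs (247,313)–(397,313) and its bottom edge (283,224)–(368,224). I'll work out its offset within the grip.

```bash
python3 - <<'E'
from h import *
b=cv2.imread("pics/w2.png")[205:330,235:405]
cv2.imwrite("pics/w2a.png",cv2.resize(b,None,fx=4.5,fy=4.5,interpolation=cv2.INTER_CUBIC))
c=manip.read_camera("wrist");K=np.array([[c["fx"],0,c["cx"]],[0,c["fy"],c["cy"]],[0,0,1]])
H=c["hand_eye"]
uv=np.array([[247,313],[397,313],[368,224],[283,224]],float)
p=cv2.undistortPoints(uv.reshape(-1,1,2),K,c["dist_coeffs"]).reshape(-1,2)
d=np.c_[p,np.ones(4)]@H[:3,:3].T;o=H[:3,3]
for y in(-22,-24,-26):print(y,(o+d*((y-o[1])/d[:,1])[:,None]).round(1).tolist())
E
```

```text
-22 [[-24.3, -22.0, 136.9], [25.5, -22.0, 136.8], [29.4, -22.0, 247.9], [-23.5, -22.0, 248.1]]
-24 [[-23.5, -24.0, 133.4], [24.7, -24.0, 133.3], [28.4, -24.0, 240.6], [-22.7, -24.0, 240.8]]
-26 [[-22.7, -26.0, 129.8], [23.8, -26.0, 129.7], [27.4, -26.0, 233.4], [-21.9, -26.0, 233.5]]
```

View pics/w2a.png

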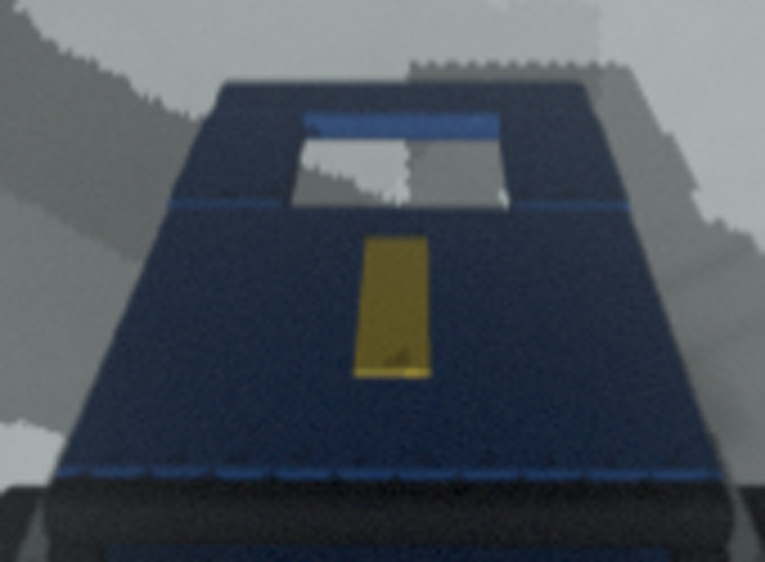

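Emit:
{"api": "apply_moves", "payload": {"targets": [{"translation": [-0.0015,0.024,0],"angular": [0,0,0.826]},{"translation": [-0.0015,0.024,0],"angular": [0,0,0.826]},{"translation": [-0.0015,0.024,0],"angular": [0,0,0.826]},{"translation": [-0.0015,0.024,0],"angular": [0,0,0.826]},{"translation": [-0.0015,0.024,0],"angular": [0,0,0.826]},{"translation": [-0.0015,0.024,0],"angular": [0,0,0.826]},{"translation": [-0.0015,0.024,0],"angular": [0,0,0.826]},{"translation": [-0.0015,0.024,0],"angular": [0,0,0.826]},{"translation": [0,0,0],"angular": [0,0,0]},{"translation": [0,0,0],"angular": [0,0,0]},{"translation": [0,0,0],"angular": [0,0,0]}]}}

```text
clock: 6.25
tcp_pos: [491.7, 269.5, 377.8]
orientation: [-0.0, 0.539, 0.842, -0.001]
ft_force: [-0.6, 0.3, -1.9]
width: 47.6
```

```bash
python3 - <<'E'
from h import *
s=manip.get_state();q=s["orientation"];print(s["clock"],s["tcp_pos"],s["ft_force"],Rr.from_quat([q[1],q[2],q[3],q[0]]).as_matrix().round(4))
c=cam("wrist");d=cam("side");t=cam("top")
cv2.imwrite("pics/w3.png",c["image"][:,:,::-1])
cv2.imwrite("pics/s3.png",cv2.resize(d["image"][150:360,190:360,::-1],None,fx=2.8,fy=2.8,interpolation=cv2.INTER_CUBIC))
E
```

```text
6.25 [491.67195177 269.47647462 377.75443993] [-0.63448477  0.28188572 -1.87007095] [[-0.4196  0.9077 -0.0012]
 [ 0.9077  0.4196 -0.0017]
 [-0.001  -0.0018 -1.    ]]
```

View pics/w3.png

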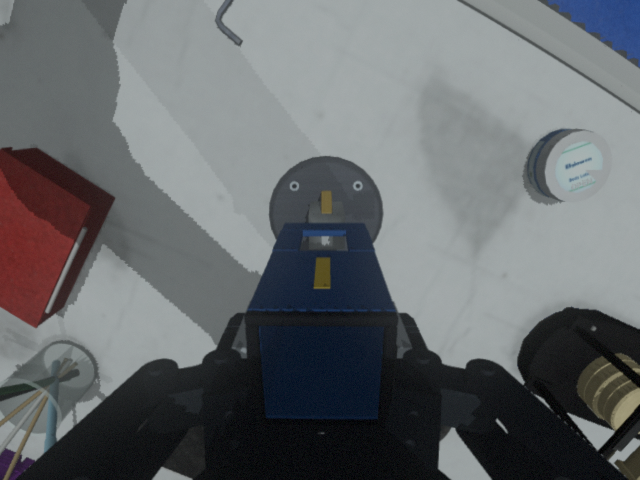

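View pics/s3.png

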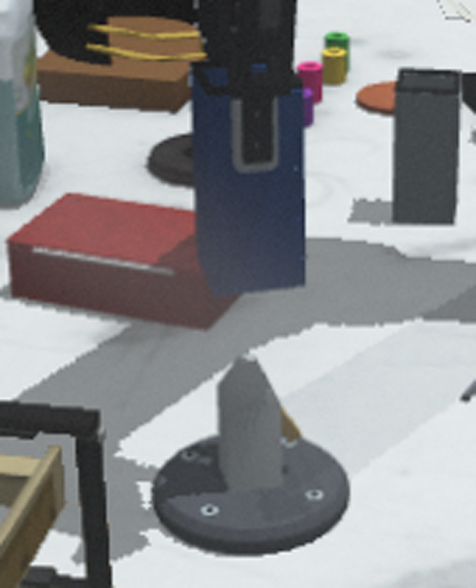

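The wrist view shows the stand straight below: screws at px (294,186) and (358,186) are level, so yaw is aligned, and the button is at u≈326. I'll recompute the stand position from this view.

```bash
python3 - <<'E'
from h import *
im=cv2.imread("pics/w3.png")
c=cam("wrist")
cv2.imwrite("pics/w3a.png",cv2.resize(im[145:260,255:400],None,fx=5,fy=5,interpolation=cv2.INTER_CUBIC))
Q=onz(c,[[294,186],[358,186]],16)[:,:2];e=Q[1]-Q[0];print(Q,np.hypot(*e),np.degrees(np.arctan2(e[1],e[0])))
m=Q.mean(0);n=np.array([np.cos(np.radians(25)),np.sin(np.radians(25))]);print("centre",m+28.9*n)
hsv=cv2.cvtColor(im,cv2.COLOR_BGR2HSV);M=np.zeros((480,640),np.uint8);M[150:222,262:392]=(hsv[150:222,262:392,2]<125)
cs,_=cv2.findContours(cv2.morphologyEx(M,cv2.MORPH_CLOSE,np.ones((7,7))),cv2.RETR_EXTERNAL,cv2.CHAIN_APPROX_NONE)
k=max(cs,key=cv2.contourArea).reshape(-1,2);k=k[k[:,1]<200]
P=onz(c,k,16)[:,:2];A=np.c_[2*P,np.ones(len(P))];x=np.linalg.lstsq(A,(P**2).sum(1),rcond=None)[0];print("foot",x[:2],np.sqrt(x[2]+x[:2]@x[:2]))
# tube bottom edge vs tip expected
print(proj(c,[[492.5,271.2,90]]))
E
```

```text
[[478.43671623 235.69301283]
 [453.78475621 289.05366629]] 58.779915537025346 114.79635140273284
centre [492.30303127 274.58700732]
foot [490.01382237 272.94967608] 53.125697882289245
[[322.90463911 239.30554563]]
```

View pics/w3a.png

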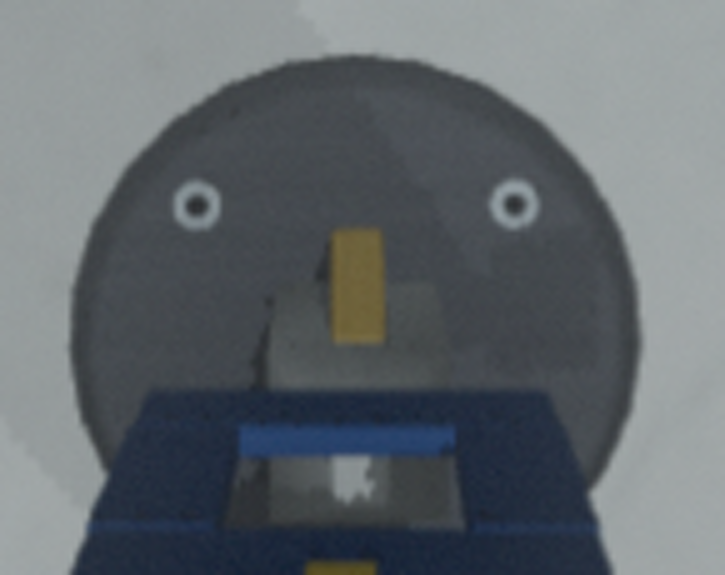

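The tube axis, post tip, button and screws are collinear in the wrist view, so the tube is within about 1 mm of the post sideways. Fore and aft the estimates agree within about 1.5 mm, against 5.5 mm of clearance. I'll descend over the tip to just above the button.

Emit:
{"api": "apply_moves", "payload": {"targets": [{"translation": [0.0005,0.0002,-0.015],"angular": [0,0,0]},{"translation": [0,0,-0.015],"angular": [0,0,0]},{"translation": [0,0,-0.01],"angular": [0,0,0]},{"translation": [0,0,-0.01],"angular": [0,0,0]},{"translation": [0,0,-0.01],"angular": [0,0,0]},{"translation": [0,0,-0.006],"angular": [0,0,0]},{"translation": [0,0,0],"angular": [0,0,0]},{"translation": [0,0,0],"angular": [0,0,0]}]}}

```text
clock: 7.25
tcp_pos: [492.1, 271.1, 312.9]
orientation: [0.0, 0.538, 0.843, 0.0]
ft_force: [0.1, 0.1, -1.2]
width: 47.2
```

```bash
python3 - <<'E'
from h import *
s=manip.get_state();print(s["clock"],s["tcp_pos"],s["ft_force"],s["width"])
c=cam("wrist");d=cam("side")
cv2.imwrite("pics/w4.png",cv2.resize(c["image"][130:340,220:430,::-1],None,fx=2.8,fy=2.8,interpolation=cv2.INTER_CUBIC))
cv2.imwrite("pics/s4.png",cv2.resize(d["image"][150:360,190:360,::-1],None,fx=2.8,fy=2.8,interpolation=cv2.INTER_CUBIC))
E
```

```text
7.25 [492.07290754 271.06699894 312.87275375] [ 0.14439007  0.05141237 -1.18060553] 47.23711226425746
```

View pics/w4.png

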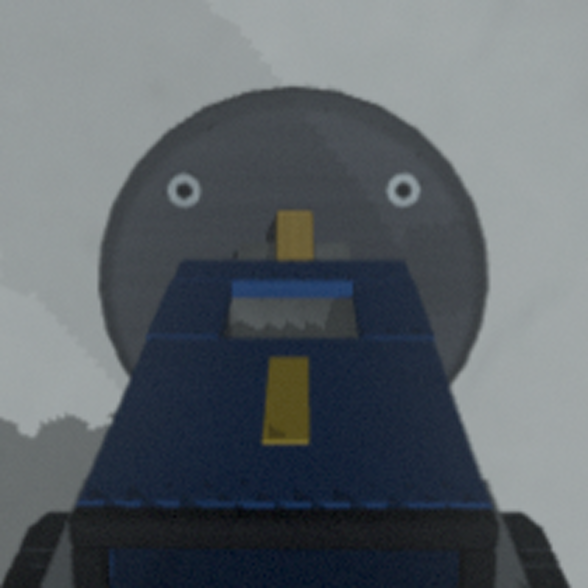

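View pics/s4.png

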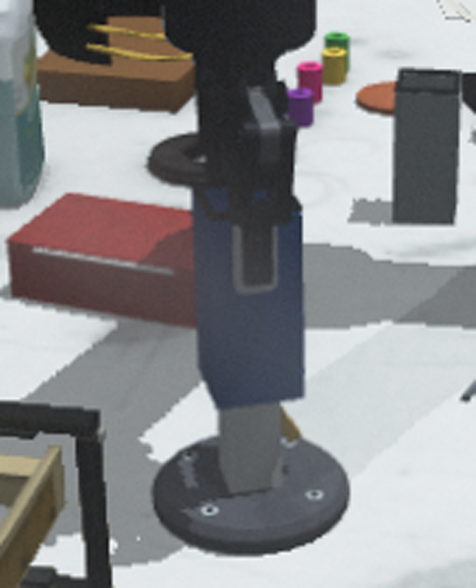

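The tube is over the post with no contact force, and the button is centred under the window. Next is the slow push.

Emit:
{"api": "apply_moves", "payload": {"targets": [{"translation": [0,0,-0.005],"angular": [0,0,0]},{"translation": [0,0,-0.005],"angular": [0,0,0]},{"translation": [0,0,-0.005],"angular": [0,0,0]},{"translation": [0,0,-0.005],"angular": [0,0,0]},{"translation": [0,0,-0.005],"angular": [0,0,0]},{"translation": [0,0,0],"angular": [0,0,0]}]}}

```text
clock: 7.95
tcp_pos: [491.5, 270.6, 286.8]
orientation: [-0.0, 0.538, 0.843, -0.001]
ft_force: [-1.5, -1.8, -0.7]
width: 47.3
```

Emit:
{"api": "apply_moves", "payload": {"targets": [{"translation": [0,0,-0.005],"angular": [0,0,0]},{"translation": [0,0,-0.005],"angular": [0,0,0]},{"translation": [0,0,-0.005],"angular": [0,0,0]},{"translation": [0,0,0],"angular": [0,0,0]}]}}

```text
clock: 8.35
tcp_pos: [491.5, 270.5, 271.5]
orientation: [-0.001, 0.538, 0.843, -0.001]
ft_force: [-2.0, -0.5, -1.6]
width: 47.6
```

Emit:
{"api": "apply_moves", "payload": {"targets": [{"translation": [0,0,-0.004],"angular": [0,0,0]},{"translation": [0,0,-0.004],"angular": [0,0,0]},{"translation": [0,0,-0.003],"angular": [0,0,0]},{"translation": [0,0,0],"angular": [0,0,0]}]}}

```text
clock: 8.75
tcp_pos: [491.8, 270.6, 260.9]
orientation: [-0.0, 0.538, 0.843, -0.0]
ft_force: [-1.8, -0.2, -6.3]
width: 47.4
```

```bash
python3 - <<'E'
from h import *
s=manip.get_state();print(s["clock"],s["tcp_pos"],s["ft_force"],s["width"])
c=cam("wrist");d=cam("side")
cv2.imwrite("pics/w5.png",cv2.resize(c["image"][130:340,220:430,::-1],None,fx=2.8,fy=2.8,interpolation=cv2.INTER_CUBIC))
cv2.imwrite("pics/s5.png",cv2.resize(d["image"][150:360,190:360,::-1],None,fx=2.8,fy=2.8,interpolation=cv2.INTER_CUBIC))
E
```

```text
8.75 [491.80240281 270.6322132  260.89836415] [-1.81786557 -0.19689128 -6.29193593] 47.38340258861202
```

View pics/w5.png

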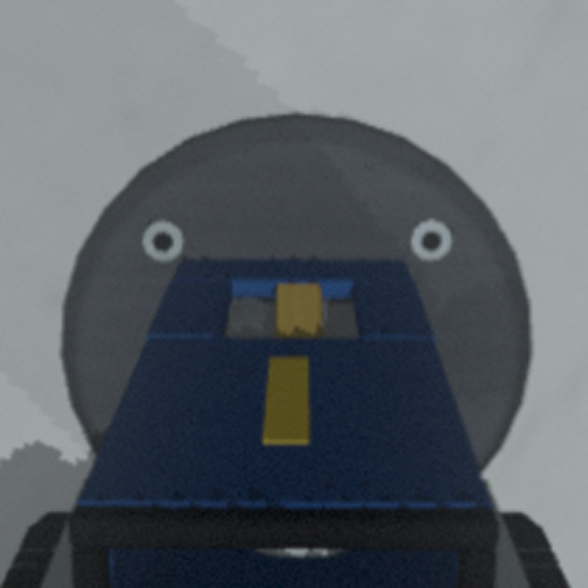

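View pics/s5.png

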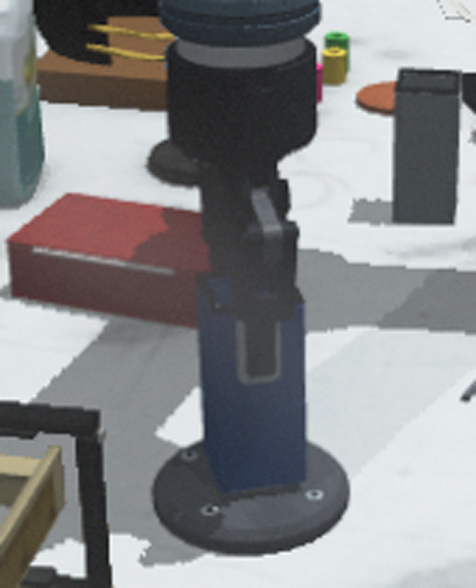

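Nearly home: the button shows in the window, and a small gap remains at the foot. I'll go on in small steps, watching the force.

Emit:
{"api": "apply_moves", "payload": {"targets": [{"translation": [0,0,-0.002],"angular": [0,0,0]},{"translation": [0,0,-0.002],"angular": [0,0,0]},{"translation": [0,0,0],"angular": [0,0,0]}]}}

```text
clock: 9.15
tcp_pos: [492.5, 271.1, 258.0]
orientation: [0.0, 0.538, 0.843, 0.001]
ft_force: [0.2, -0.3, -0.5]
width: 47.0
```

Emit:
{"api": "apply_moves", "payload": {"targets": [{"translation": [0,0,-0.002],"angular": [0,0,0]},{"translation": [0,0,0],"angular": [0,0,0]}]}}

```text
clock: 9.35
tcp_pos: [492.2, 271.0, 255.8]
orientation: [0.0, 0.538, 0.843, 0.0]
ft_force: [0.3, -0.5, -1.1]
width: 47.3
```

Emit:
{"api": "apply_moves", "payload": {"targets": [{"translation": [0,0,-0.0015],"angular": [0,0,0]},{"translation": [0,0,0],"angular": [0,0,0]}]}}

```text
clock: 9.55
tcp_pos: [492.2, 271.3, 255.3]
orientation: [0.001, 0.538, 0.843, 0.0]
ft_force: [-0.5, -2.2, 7.6]
width: 47.6
```

Emit:
{"api": "apply_moves", "payload": {"targets": [{"translation": [0,0,-0.0015],"angular": [0,0,0]},{"translation": [0,0,0],"angular": [0,0,0]}]}}

```text
clock: 9.75
tcp_pos: [492.2, 271.6, 255.1]
orientation: [0.001, 0.538, 0.843, 0.0]
ft_force: [-5.2, -4.6, 21.5]
width: 47.5
```

Firm contact of 21 N at TCP z = 255.1, matching the expected home height of 255. I'll relax slightly and check.

Emit:
{"api": "apply_moves", "payload": {"targets": [{"translation": [0,0,0.0012],"angular": [0,0,0]},{"translation": [0,0,0],"angular": [0,0,0]}]}}

```text
clock: 9.95
tcp_pos: [492.2, 271.3, 255.2]
orientation: [0.001, 0.538, 0.843, 0.0]
ft_force: [-1.9, -1.6, 10.3]
width: 47.5
```

```bash
python3 - <<'E'
from h import *
s=manip.get_state();print(s["clock"],s["tcp_pos"],s["ft_force"],s["width"])
c=cam("wrist");d=cam("side")
cv2.imwrite("pics/w6.png",cv2.resize(c["image"][130:340,220:430,::-1],None,fx=2.8,fy=2.8,interpolation=cv2.INTER_CUBIC))
cv2.imwrite("pics/s6.png",cv2.resize(d["image"][150:360,190:360,::-1],None,fx=2.8,fy=2.8,interpolation=cv2.INTER_CUBIC))
E
```

```text
9.95 [492.18851857 271.28361103 255.24712735] [-1.92413124 -1.61599452 10.27183385] 47.45321878623365
```

View pics/w6.png

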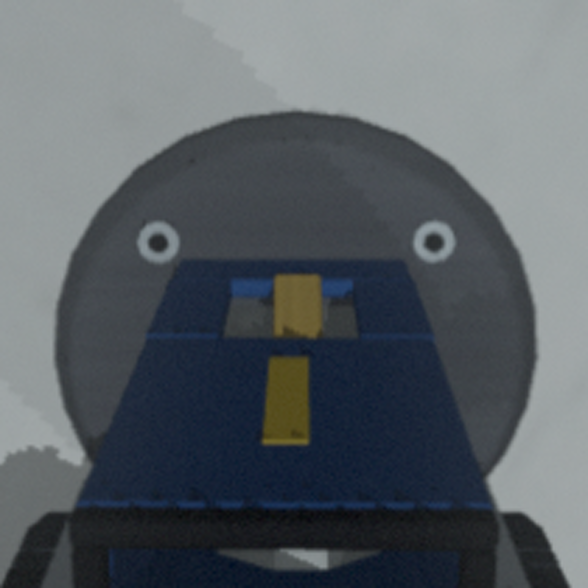

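View pics/s6.png

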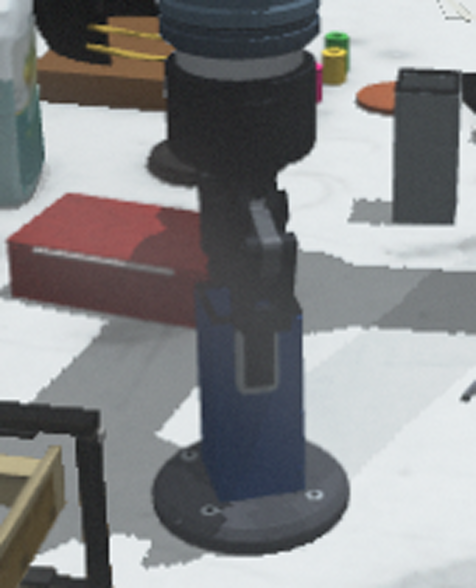

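The button now stands out over the window's lower sill, and the tube is down on the foot. Releasing.

Emit:
{"api": "apply_moves", "payload": {"targets": [{"translation": [0,0,0],"angular": [0,0,0]},{"translation": [0,0,0],"angular": [0,0,0]},{"translation": [0,0,0],"angular": [0,0,0]},{"translation": [0,0,0],"angular": [0,0,0]},{"translation": [0,0,0],"angular": [0,0,0]},{"translation": [0,0,0],"angular": [0,0,0]},{"translation": [0,0,0],"angular": [0,0,0]},{"translation": [0,0,0],"angular": [0,0,0]}], "claw": 1}}

```text
clock: 10.85
tcp_pos: [492.0, 270.9, 253.9]
orientation: [-0.0, 0.538, 0.843, 0.0]
ft_force: [-0.6, -0.8, 0.2]
width: 85.4
```

Emit:
{"api": "apply_moves", "payload": {"targets": [{"translation": [0,0,0.01],"angular": [0,0,0]},{"translation": [0,0,0.02],"angular": [0,0,0]},{"translation": [0,0,0.03],"angular": [0,0,0]},{"translation": [0,0,0.03],"angular": [0,0,0]},{"translation": [0,0,0.03],"angular": [0,0,0]},{"translation": [0,0,0.03],"angular": [0,0,0]},{"translation": [0,0,0],"angular": [0,0,0]},{"translation": [0,0,0],"angular": [0,0,0]}]}}

```text
clock: 11.65
tcp_pos: [492.0, 270.9, 404.7]
orientation: [0.001, 0.538, 0.843, 0.001]
ft_force: [0.0, -0.5, -0.4]
width: 85.3
```

```bash
python3 - <<'E'
from h import *
s=manip.get_state();print(s["clock"],s["tcp_pos"],s["ft_force"],s["width"])
c=cam("wrist");d=cam("side");t=cam("top")
cv2.imwrite("pics/w7.png",cv2.resize(c["image"][130:310,230:430,::-1],None,fx=3,fy=3,interpolation=cv2.INTER_CUBIC))
cv2.imwrite("pics/s7.png",cv2.resize(d["image"][150:360,190:360,::-1],None,fx=2.8,fy=2.8,interpolation=cv2.INTER_CUBIC))
E
```

```text
11.65 [491.9704229  270.90634116 404.71130806] [ 0.03323665 -0.49468845 -0.39889816] 85.33225667342437
```

View pics/w7.png

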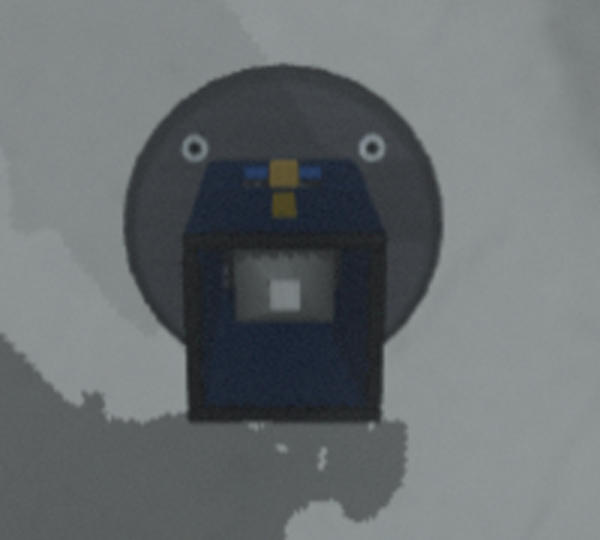

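View pics/s7.png

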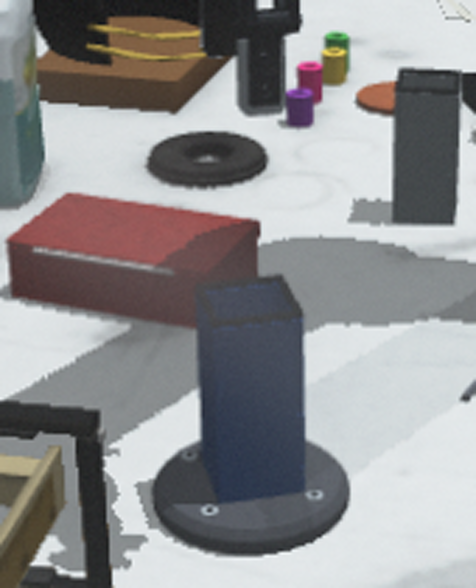

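The final views show the tube upright on the foot with the button out through the window, centred. The grey tube is still standing in its place. One numeric check of the rim, then I'll hand in.

```bash
python3 - <<'E'
from h import *
c=cam("wrist")
P=onz(c,np.array([[185,236],[385,236],[380,419],[190,419]])/3+[230,130],126)[:,:2];print(P.round(1).tolist(),P.mean(0))
for i in range(4):
    e=P[(i+1)%4]-P[i];print(np.hypot(*e).round(1),np.degrees(np.arctan2(e[1],e[0])).round(1))
print(manip.sign_off())
E
```

```text
[[477.5, 241.3], [458.0, 283.3], [499.4, 302.8], [519.0, 260.6]] [488.49624946 272.02908448]
46.3 114.9
45.8 25.2
46.5 -65.1
45.8 -155.1
the job is handed in; nothing more can be done
None
```

The blue tube is fully home on the stand's foot, the button has popped out through the window, and the job is handed in. I turned the tube about 53° to match the stand, then pushed it down by hand. The sideways force from the button dropped away near the bottom, and the tube met the foot with 21 N at the expected height. I let go and backed off. It took about 12 s of the 38 s allowed.

**Last checks:**
- **Tube:** it stands upright on the foot in the side view. Its rim measures 25.2° yaw, against about 25° for the stand.
- **Button:** in the wrist view it stands out through the window, near the window's middle.
- **Grey tube:** it still stands in its place.

**Disagreements:**
- **Rim size:** the final rim sides came out at about 46 mm instead of 48, the same slight undersize as before the grasp (46–47 mm).
- **Rim centre:** it measures about 4 mm towards the button side of the stand's measured centre. That is within the tube's 5.5 mm clearance and the camera's calibration error.

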